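# Square up a pile of printed chassis plates in the corner jig

## Task

Stack the model-car chassis plates flat in the corner jig: the black one, which already lies there loosely, stays at the bottom, then yellow, then red, with white on top. Push the pile up against the two side stops and the end stop, so that every plate touches all three stops and the edges are flush all round. Leave everything else on the bench where it is.

Things in the scene. Friction and masses are not known exactly. Their poses are not given: they have to be found in the camera images.
- jig: Corner jig, fixed to the table (all sizes in mm): aluminium base, top face 8 above the table, from x = -79 to 85 and y = -52 to 52 in its own frame (x along the pile's long side, z up), with three blue stop blocks. Origin on the table below the centre of the squared pile: a plate with its long side along x that touches all three stops is centred at x = 0, y = 0. The -x and -y sides are open.
- side_stop_l (a point): Centre of the inner face (which looks to the jig's -y) of one side stop, a blue block (mm) 14 x 14 that rises to 54 above the table; at x = -45, y = +30 in the jig's frame. Axes as the jig's. The gap between the two side stops is 76 wide.
- side_stop_r (a point): The same for the other side stop, at x = +45, y = +30 in the jig's frame.
- end_stop (a point): Centre of the inner face (which looks to the jig's -x) of the end stop, a blue block (mm) 14 along x and 30 along y that rises to 54 above the table; at x = +60, y = 0 in the jig's frame. Axes as the jig's.
- black_c (a point): Black chassis plate: flat ladder-like frame, 120 x 60 x 10 mm thick, about 80 g, long side along its x; 13 wide rails along the long edges, a solid 34 x 34 bridge between them in the middle, a bar at each end, two openings. All four have the same outline. This point is its centre, half-way up (5 above its underside). It starts lying loose and askew on the jig, up to about 25 short of the stops.
- yellow_c (a point): Yellow chassis plate: flat ladder-like frame, 120 x 60 x 10 mm thick, about 80 g, long side along its x; 13 wide rails along the long edges, a solid 34 x 34 bridge between them in the middle, a bar at each end, two openings. All four have the same outline. This point is its centre, half-way up (5 above its underside). It starts flat on the table beside the jig.
- red_c (a point): Red chassis plate: flat ladder-like frame, 120 x 60 x 10 mm thick, about 80 g, long side along its x; 13 wide rails along the long edges, a solid 34 x 34 bridge between them in the middle, a bar at each end, two openings. All four have the same outline. This point is its centre, half-way up (5 above its underside). It starts flat on the table beside the jig.
- white_c (a point): White chassis plate: flat ladder-like frame, 120 x 60 x 10 mm thick, about 80 g, long side along its x; 13 wide rails along the long edges, a solid 34 x 34 bridge between them in the middle, a bar at each end, two openings. All four have the same outline. This point is its centre, half-way up (5 above its underside). It starts flat on the table beside the jig.
- cabin: Bystander, loose: yellow cage-like model car cabin on a black floor, 110 x 58 x 50 high (mm); origin at its underside.
- wheel_a: Bystander, loose: black model wheel lying flat, 38 across, 16 high, yellow hub (mm); origin at its underside.
- wheel_b: Bystander, loose: black model wheel lying flat, 38 across, 16 high, yellow hub (mm); origin at its underside.
- seat: Bystander, loose: small black model car seat, about 55 x 46 x 36 high (mm); origin at its underside.
- subframe: Bystander, loose: small red printed lattice subframe, 70 x 44 x 33 high (mm); origin at its underside.
- driver: Bystander, loose: screwdriver lying down, 160 long along its x (mm).
- filler: Bystander, loose: small bottle of filler, 40 across, 90 high (mm); origin at its underside.
There are look-alikes about, which are no part of the job. Of the things shaped like the part that bears red_c, the red one is meant.

How it is judged:
At the end, for the whole second after the job is handed in: All four plates lie flat and at rest in the jig, from the bottom black, yellow, red, white, each with its centre within 3 mm along and across (and 3 mm in height) of its place against the three stops and turned no more than 0.035 rad (2 degrees) from the jig (x of black_c in the frame of jig between -0.003 and 0.003 m and y of black_c in the frame of jig between -0.003 and 0.003 m and z of black_c in the frame of jig between 0.01 and 0.016 m and angle between the x axis of each of black_c, yellow_c, red_c, white_c and the x axis of jig, either way round below 0.035 rad and angle between the z axis of each of black_c, yellow_c, red_c, white_c and the z axis of jig, either way round below 0.06 rad and linear speed of each of black, yellow, red, white below 0.02 m/s and x of yellow_c in the frame of jig between -0.003 and 0.003 m and y of yellow_c in the frame of jig between -0.003 and 0.003 m and z of yellow_c in the frame of jig between 0.02 and 0.026 m and x of red_c in the frame of jig between -0.003 and 0.003 m and y of red_c in the frame of jig between -0.003 and 0.003 m and z of red_c in the frame of jig between 0.03 and 0.036 m and x of white_c in the frame of jig between -0.003 and 0.003 m and y of white_c in the frame of jig between -0.003 and 0.003 m and z of white_c in the frame of jig between 0.04 and 0.046 m); the robot touches nothing.
It fails at once if a bystander is moved by more than 30 mm (distance of any of cabin, wheel_a, wheel_b, seat, subframe, driver, filler from where it was at the start of the episode above 0.03 m).
It also fails if it takes over 72 s, if anything falls off the work surface, if the arm or the gripper's body presses on something with over 40 N, if the wrist force passes 120 N, or if a joint passes its speed limit or range.

## Robot

A 6-joint arm with a two-finger parallel gripper is mounted at the origin on the work surface. World frame = base frame: x ahead of the robot, y to its left, z up, the work surface at z = 0. Lengths are in m, angles in rad, forces in N, time in s.
With the tool pointing down it reaches from about 0.325 to 0.775 m from the base axis. Payload 5.5 kg.
Tool frame: the origin (TCP) lies at the very end of the fingers, on their centre line; the grasp point (between the pads) lies 19 mm behind it; z points along the fingers, x is the direction in which the jaws open and shut, and the axes are right-handed (so a half turn about z gives the same grasp; the last joint's range is limited). The gripper opens to 88 mm and grips with 3 to 60 N. Pads are 20 mm wide; open, the fingers measure 115 mm over their backs; the gripper's body (75 mm by 178 mm) begins 61 mm behind the grasp point.
Start: joints at [1.179, 0.091, 1.231, -0, 1.82, -0.057], TCP at [0.197, 0.567, 0.223] pointing down, gripper open.
Joint ranges: [-2.87, 2.87], [-0.86, 2.18], [0.17, 2.46], [-1.51, 4.65], [0.06, 2.69], [-2.65, 2.65]. Speed limits (rad/s): [2.57, 2.57, 3.01, 3.14, 3.14, 3.14].

## Interface

Orientations are given as a unit quaternion [w, x, y, z].
In Python, from workcell import bot gives the robot as it stands. The module is installed in compiled form; this text tells all that it offers. Calls block until the motion is done:
- bot.move_to(position, orientation): joint-space move of the TCP to a pose.
- bot.line_to(position, vel=0.15, ori=None, guard=None): straight line of the TCP; ori=None keeps the orientation; vel is the mean speed in m/s. With guard (N) it stops when the force on the tool has changed by that much, and returns True; else False.
- bot.set_joints(angles): joint-space move.
- bot.command_gripper(opening): finger opening in m; the grip force is fixed at half the most; returns when the fingers have stopped.
- bot.dwell(seconds).
- bot.inverse_kinematics(position, orientation): joint angles nearest the present ones, or None.
- bot.camera(name): name is "side" or "top"; returns (picture, depth): 400x640x3 uint8, red, green, blue; 400x640 float32, m along the optical axis (not along the pixel's ray), 0 where there is no reading.
- bot.get_calibration(name): a dict with "K" (3x3 intrinsics, pixels), "distortion" ([k1, k2, p1, p2, k3] as OpenCV has them; the pictures are not rectified), "extrinsics" (4x4, takes a point from camera to world coordinates). Camera axes: x right, y down, z forward; pixel columns grow to the right and rows downward; lengths in m; the calibration is good to about 2 mm. A picture is of the moment at which its call begins. get_calibration takes no time and is no camera call.
A pose or a line that the arm cannot do raises bot.IKError and nothing moves.
- bot.hand_in(): hands the job in, once; it reports no verdict.
Readings, each from a call of its own:
- bot.current_t(): time.
- bot.current_qpos(): joint angles.
- bot.current_joint_vel(): joint speeds.
- bot.current_joint_torque(): joint torques, N m.
- bot.current_ee_pos(): TCP position.
- bot.current_tcp_rot(): TCP orientation.
- bot.current_contact_force(): force on the tool from outside, world axes, zero at the start.
- bot.current_moment(): the same for the moment, N m.
- bot.current_gripper_width(): finger opening in m.
Only numpy, scipy, OpenCV 4.12 (cv2) and the standard library are available. Lean on these libraries where they do the work, as an engineer would, in place of code of your own. Each camera call takes 0.05 s, during which the arm holds its last target.

## Working session

There is one attempt and no reset: what is moved stays moved. The work goes in short steps, each a Python script; the robot and the scene stay as the last script left them, time stands still between calls to the robot, and variables do not carry over. Pictures are saved under pics/ and viewed, and the job is handed in when it is done.

```bash
mkdir -p pics; ls; python3 - <<'E'
from workcell import bot
import cv2,numpy as np
for n in ("top","side"):
    p,d=bot.camera(n); cv2.imwrite(f"pics/{n}0.png",p[:,:,::-1]); np.savez(f"{n}0.npz",p=p,d=d)
    c=bot.get_calibration(n); print(c)
print(bot.current_t(),bot.current_tcp_rot(),bot.current_gripper_width())
E
```

```text
pics
{'K': array([[457.16540273,   0.        , 324.27230932],
       [  0.        , 457.16540273, 199.87633489],
       [  0.        ,   0.        ,   1.        ]]), 'distortion': array([-0.03523635,  0.        ,  0.        ,  0.        ,  0.        ]), 'extrinsics': array([[-0.0049811 , -0.98033424,  0.19728142,  0.30151143],
       [-0.99993122,  0.00278821, -0.01139178, -0.02643631],
       [ 0.01061769, -0.1973246 , -0.98028071,  1.24969488],
       [ 0.        ,  0.        ,  0.        ,  1.        ]])}
{'K': array([[403.21029566,   0.        , 319.32446872],
       [  0.        , 403.21029566, 197.14087206],
       [  0.        ,   0.        ,   1.        ]]), 'distortion': array([0.01136495, 0.        , 0.        , 0.        , 0.        ]), 'extrinsics': array([[ 0.90681058, -0.3249087 ,  0.26856825,  0.1856682 ],
       [-0.42144797, -0.71198351,  0.56165923, -0.71765602],
       [ 0.0087282 , -0.62250607, -0.7825663 ,  0.99515225],
       [ 0.        ,  0.        ,  0.        ,  1.        ]])}
0.1 [ 4.75625123e-04  8.15036082e-01  5.79409506e-01 -7.62947906e-04] 0.08779125896031623
```

View pics/top0.png

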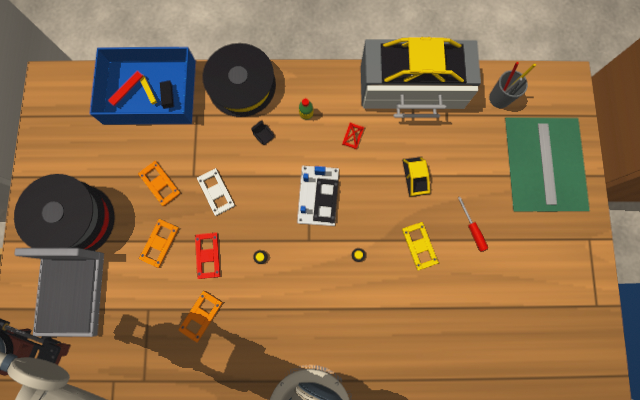

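View pics/side0.png

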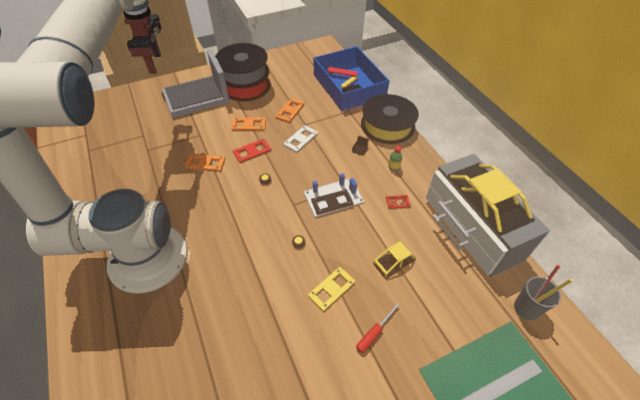

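The top view (up = +x, left = +y) shows:
- **Jig:** (319,195), with the end stop at (320,170), the side stops at (306,178) and (303,205), and the black plate on it.
- **Plates:** yellow (420,246), white (215,192), red (207,256).
- **Look-alikes for red:** orange plates at (159,184), (159,243) and (201,316). The red subframe at (353,135) is another shape, and so is the yellow cabin at (417,176). The bin holds red bits near (126,89).

By the description I choose the true red one at (207,256), and I'll check it in a close crop.

```bash
cat > h.py <<'E'
from workcell import bot
import cv2,numpy as np
def ray(n,px,z):
    c=bot.get_calibration(n);K=c['K'];D=np.array(c['distortion'],float);T=c['extrinsics']
    u=cv2.undistortPoints(np.array(px,float).reshape(-1,1,2),K,D).reshape(-1,2)
    d=np.c_[u,np.ones(len(u))]@T[:3,:3].T; o=T[:3,3]
    return (o+d*((z-o[2])/d[:,2])[:,None])[:,:2]
def mask(n,p,col):
    h=cv2.cvtColor(p,cv2.COLOR_RGB2HSV);H,S,V=h[...,0].astype(int),h[...,1],h[...,2]
    if col=='red': m=((H<4)|(H>174))&(S>170)&(V>90)
    if col=='orange': m=(H>8)&(H<18)&(S>215)&(V>150)
    if col=='yellow': m=(H>22)&(H<34)&(S>170)&(V>110)
    if col=='white': m=(S<50)&(V>150)
    if col=='black': m=(V<60)
    if col=='blue': m=(H>100)&(H<125)&(S>120)&(V>50)
    return (m*255).astype(np.uint8)
def blobs(n,p,col,z,roi,amin=40):
    m=mask(n,p,col);x0,y0,x1,y1=roi;k=np.zeros_like(m);k[y0:y1,x0:x1]=m[y0:y1,x0:x1]
    out=[]
    for c in cv2.findContours(k,cv2.RETR_EXTERNAL,cv2.CHAIN_APPROX_NONE)[0]:
        if cv2.contourArea(c)<amin: continue
        w=ray(n,c.reshape(-1,2),z)
        r=cv2.minAreaRect((w*1000).astype(np.float32))
        b=cv2.boxPoints(r);e=[b[1]-b[0],b[2]-b[1]];l=max(e,key=np.linalg.norm)
        yaw=np.arctan2(l[1],l[0]);yaw=(yaw+np.pi/2)%np.pi-np.pi/2
        out.append(dict(c=np.round(r[0],1),s=np.round(sorted(r[1]),1),yaw=round(float(yaw),3),px=c.reshape(-1,2).mean(0).round(1)))
    return out
E
python3 - <<'E'
from h import *
p=np.load('top0.npz')['p']; s=np.load('side0.npz')['p']
for col,z,r in (('red',.01,(180,220,235,290)),('yellow',.01,(395,215,445,275)),('white',.01,(190,160,240,225)),('white',.008,(290,155,350,235)),('black',.018,(300,170,340,225)),('blue',.054,(295,160,345,230))):
    for b in blobs('top',p,col,z,r,15): print('top',col,b)
for col,z,r in (('red',.01,(225,130,280,170)),('yellow',.01,(300,260,360,315)),('white',.01,(275,120,325,155)),('blue',.054,(300,165,370,210))):
    for b in blobs('side',s,col,z,r,15): print('side',col,b)
a=cv2.resize(p[150:240,285:355],None,fx=5,fy=5,interpolation=2);b=cv2.resize(p[150:340,130:250],None,fx=2.3,fy=2.3,interpolation=2)[:450]
a=cv2.copyMakeBorder(a,0,450-a.shape[0],0,0,0);b=cv2.copyMakeBorder(b,0,450-b.shape[0],0,0,0)
cv2.imwrite('pics/crop.png',np.hstack([a,b])[:,:,::-1])
E
```

```text
top red {'c': array([399.3, 275.9]), 's': array([ 58.9, 117.8]), 'yaw': 0.101, 'px': array([206.9, 256. ])}
top yellow {'c': array([ 423.6, -300. ]), 's': array([ 61.8, 121. ]), 'yaw': 0.33, 'px': array([420.5, 246.5])}
top white {'c': array([576.2, 262.5]), 's': array([ 59.9, 121. ]), 'yaw': 0.484, 'px': array([214.9, 191.4])}
top white {'c': array([520.1, -41.3]), 's': array([28. , 30.4]), 'yaw': 1.563, 'px': array([324.7, 211.3])}
top white {'c': array([582.4, -48. ]), 's': array([26.6, 31.9]), 'yaw': 1.423, 'px': array([326.9, 189. ])}
top white {'c': array([565.3, -23.1]), 's': array([102.3, 164. ]), 'yaw': -0.079, 'px': array([316.1, 194. ])}
top black {'c': array([548.5, -44.1]), 's': array([ 56.9, 117.7]), 'yaw': -0.099, 'px': array([324.7, 203.2])}
top blue {'c': array([517.6,  16.3]), 's': array([10.6, 16.3]), 'yaw': 0.005, 'px': array([302.6, 209.2])}
top blue {'c': array([605.2,  11.3]), 's': array([10.8, 16.7]), 'yaw': 0.003, 'px': array([305.4, 177. ])}
top blue {'c': array([623.2, -27.8]), 's': array([19.6, 24.4]), 'yaw': 1.569, 'px': array([319.5, 170.3])}
side red {'c': array([391.2, 273.9]), 's': array([56. , 99.2]), 'yaw': 0.118, 'px': array([248.2, 150.9])}
side white {'c': array([576.6, 260.7]), 's': array([ 63. , 124.4]), 'yaw': 0.49, 'px': array([300.1, 138. ])}
```

View pics/crop.png

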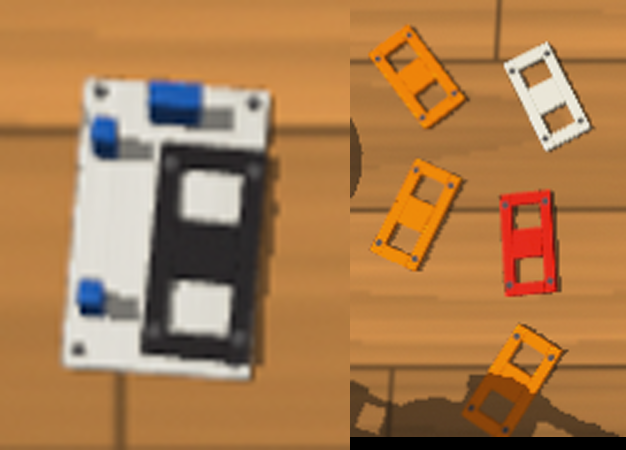

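The crop confirms it: red at (207,256) is true red, and the three similar plates are orange. The black plate lies askew on the jig, about 12 mm (x) and 22 mm (y) short of the stops. Next I refine the jig yaw and check which wrist turns are reachable.

```bash
cat >> h.py <<'E'
from scipy.spatial.transform import Rotation as Rn
def quat(yaw,flip=0):
    # tool x along plate's y axis (yaw+90deg), z down
    a=yaw+np.pi/2+flip*np.pi
    x=np.array([np.cos(a),np.sin(a),0]);z=np.array([0,0,-1.]);y=np.cross(z,x)
    q=Rn.from_matrix(np.c_[x,y,z]).as_quat();return [q[3],q[0],q[1],q[2]]
def best(pos,yaw):
    c=[]
    q0=np.array(bot.current_qpos())
    for f in(0,1):
        q=bot.inverse_kinematics(list(pos),quat(yaw,f))
        if q is not None: c.append((np.abs(np.array(q)-q0)[5],f,np.round(q,2)))
    return sorted(c,key=lambda t:t[0])
E
python3 - <<'E'
from h import *
p=np.load('top0.npz')['p']
m=mask('top',p,'white');k=np.zeros_like(m);k[155:235,290:350]=m[155:235,290:350]
c=max(cv2.findContours(k,0,cv2.CHAIN_APPROX_NONE)[0],key=cv2.contourArea)
w=ray('top',c.reshape(-1,2),.008)*1000
yaw=-.079;ex=np.array([np.cos(yaw),np.sin(yaw)]);ey=np.array([-ex[1],ex[0]])
d=w-[565.3,-23.1];a=d@ex;b=d@ey
for nm,s,u,v in(('L',(b>46)&(abs(a)<72),a,b),('R',(b<-46)&(abs(a)<72),a,b),('T',(a>77)&(abs(b)<45),b,a),('B',(a<-77)&(abs(b)<45),b,a)):
    f=np.polyfit(u[s],v[s],1);print(nm,s.sum(),f)
for P,y in(([.548,-.044,.1],-.099),([.562,-.023,.1],-.079),([.424,-.3,.1],.33),([.399,.276,.1],.101),([.576,.262,.1],.484)): print(best(P,y))
E
```

```text
L 51 [-4.15060952e-04  4.98455162e+01]
R 9 [ 1.06220834e-02 -4.96053177e+01]
T 23 [4.66051786e-03 8.05582529e+01]
B 34 [-1.83053294e-02 -8.04288401e+01]
[(np.float64(1.5571224505648387), 0, array([-0.14, -0.03,  1.57, -0.  ,  1.6 , -1.61])), (np.float64(1.5844702030249544), 1, array([-0.14, -0.03,  1.57, -0.  ,  1.6 ,  1.53]))]
[(np.float64(1.536505034956982), 0, array([-0.1 ,  0.  ,  1.54, -0.  ,  1.6 , -1.59])), (np.float64(1.6050876186328107), 1, array([-0.1 ,  0.  ,  1.54, -0.  ,  1.6 ,  1.55]))]
[(np.float64(0.6161942828435417), 1, array([-0.68, -0.12,  1.65, -0.  ,  1.6 ,  0.56])), (np.float64(2.5253983707462515), 0, array([-0.68, -0.12,  1.65, -0.  ,  1.6 , -2.58]))]
[(np.float64(1.0801024649795028), 0, array([ 0.54, -0.21,  1.74, -0.  ,  1.61, -1.14])), (np.float64(2.0614901886102897), 1, array([ 0.54, -0.21,  1.74, -0.  ,  1.61,  2.  ]))]
[(np.float64(1.516607215244499), 1, array([ 0.37,  0.19,  1.34, -0.  ,  1.61,  1.46])), (np.float64(1.6249854383452949), 0, array([ 0.37,  0.19,  1.34, -0.  ,  1.61, -1.68]))]
```

```bash
cat >> h.py <<'E'
JY=-.079;EX=np.array([np.cos(JY),np.sin(JY)]);EY=np.array([-EX[1],EX[0]])
QJ=quat(JY,1)
def P(xy,z): return [float(xy[0]),float(xy[1]),float(z)]
def st(msg=''):
    e=np.array(bot.current_ee_pos());print(msg,'t%.1f'%bot.current_t(),np.round(e*1000,1),'F',np.round(bot.current_contact_force(),1),'w%.4f'%bot.current_gripper_width(),flush=True)
    return e
def push(d,dist,guard,vel=.03):
    e=np.array(bot.current_ee_pos());g=bot.line_to(P(e[:2]+d*dist,e[2]),vel=vel,guard=guard);return g,st('push %s'%g)
E
python3 - <<'E'
from h import *
c=np.array([.5485,-.0441])
bot.move_to(P(c,.10),quat(-.099,1)); st('hover')
print(bot.line_to(P(c,.0115),vel=.12,guard=15)); st('down')
bot.command_gripper(.055); st('grip')
e=np.array(bot.current_ee_pos())
bot.line_to(P(e[:2],e[2]+.001),vel=.02,ori=QJ)
st('lift')
push(EX,.022,8); push(EY,.034,8); push(EX,.006,8)
p,d=bot.camera('top');cv2.imwrite('pics/b1.png',cv2.resize(p[130:260,270:390],None,fx=5,fy=4.5)[:,:,::-1])
E
```

```text
hover t2.6 [548.7 -43.4 100.2] F [ 0.3 -0.   0.2] w0.0877
False
down t3.5 [549.1 -44.1  12.4] F [0.3 0.1 0.3] w0.0878
grip t4.1 [548.7 -44.1  11.9] F [ 0.8 -0.5  1.8] w0.0595
lift t4.3 [548.6 -44.1  12.7] F [-0.1  0.2 -0.1] w0.0595
push True t4.8 [559.2 -45.1  11.9] F [-1.3 -0.7  2.7] w0.0597
push True t5.5 [560.8 -23.4  11.9] F [-1.8 -0.7  2.4] w0.0595
push True t5.8 [561.3 -23.5  11.8] F [-0.8  0.2  4.5] w0.0596
```

View pics/b1.png

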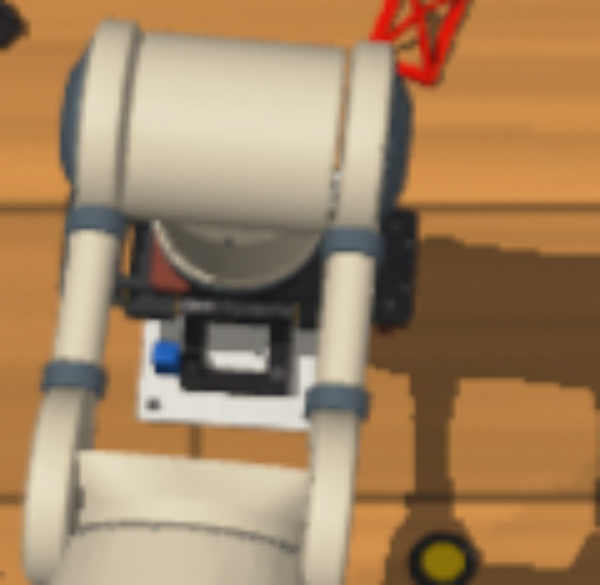

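Black is gripped and has stopped at the end and side stops: TCP (561.3,-23.5), where vision put the jig at (562.3,-22.9). I release it and fetch yellow.

```bash
cat >> h.py <<'E'
C0=np.array([.5613,-.0235])
def fetch(c,yaw,n):
    q=quat(yaw,1)
    bot.move_to(P(c,.10),q)
    print(bot.line_to(P(c,.002),vel=.15,guard=15)); st('down')
    bot.command_gripper(.055); e=st('grip')
    bot.line_to(P(e[:2],.12),vel=.2); e2=st('lift')
    a=C0-EX*.007-EY*.006
    bot.move_to(P(a,.12),QJ)
    zt=e[2]+.008+.01*n
    bot.line_to(P(a,zt+.002),vel=.12,guard=10); st('over')
    push(EX,.016,8); push(EY,.014,8); push(EX,.005,8)
    e=np.array(bot.current_ee_pos());print(bot.line_to(P(e[:2],zt-.002),vel=.03,guard=6));st('set')
def release(back=.12):
    bot.command_gripper(.088)
    e=st('rel'); bot.line_to(P(e[:2],back),vel=.25)
E
python3 - <<'E'
from h import *
release(); fetch(np.array([.4236,-.300]),.33,1)
for n in('top','side'):
    p,d=bot.camera(n);cv2.imwrite(f'pics/y1{n}.png',cv2.resize(p[120:250,270:400],None,fx=4,fy=4)[:,:,::-1])
E
python3 -c "
import cv2,numpy as np
cv2.imwrite('pics/y1.png',cv2.resize(np.hstack([cv2.imread('pics/y1top.png'),cv2.imread('pics/y1side.png')]),(800,400)))"
```

```text
rel t6.4 [561.3 -24.1  11.7] F [ 0.   0.2 -0.5] w0.0883
True
down t8.9 [ 422.6 -298.2    0.5] F [-1.2  1.5  5.6] w0.0879
grip t9.4 [ 4.226e+02 -2.992e+02  4.000e-01] F [ 1.6 -3.4  5.5] w0.0600
lift t10.2 [ 421.8 -298.4  117.9] F [ 0.6  1.3 -0.7] w0.0598
over t12.3 [554.5 -29.1  21.3] F [-0.6 -0.3 -0.1] w0.0596
push True t12.7 [561.8 -29.6  20.1] F [ 0.4 -0.4 -1.5] w0.0598
push True t13.0 [561.8 -23.5  19.4] F [ 0.3 -0.9  0.6] w0.0595
push True t13.2 [562.6 -23.6  18.4] F [-2.1 -0.2  3.3] w0.0599
False
set t13.5 [562.8 -23.6  18.2] F [-5.9 -0.4  9.7] w0.0597
```

View pics/y1.png

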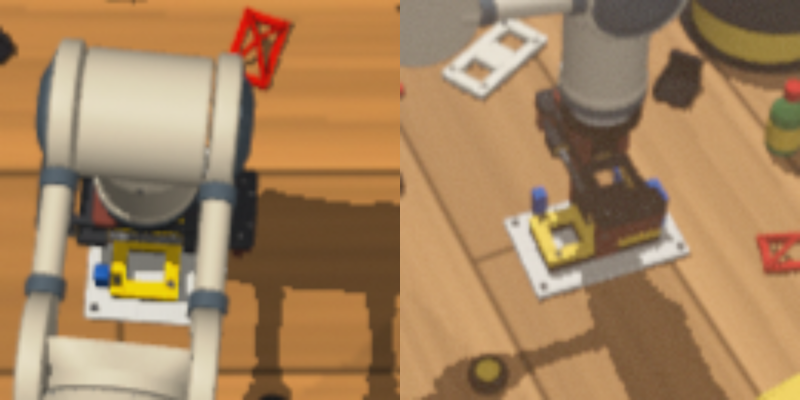

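Yellow sits on black against the stops; the black plate's white-base margin looks right. Continuing with red, with push height held explicitly.

```bash
sed -i 's/def push(d,dist,guard,vel=.03):/def push(d,dist,guard,vel=.03,z=None):/; s/P(e\[:2\]+d\*dist,e\[2\]),vel=vel/P(e[:2]+d*dist,z or e[2]),vel=vel/; s/push(EX,.016,8); push(EY,.014,8); push(EX,.005,8)$/push(EX,.016,8,z=zt+.0015); push(EY,.014,8,z=zt+.0015); push(EX,.005,8,z=zt+.001)/; s/P(c,.002),vel=.15/P(c,.003),vel=.15/' h.py
python3 - <<'E'
from h import *
release(.14)
bot.move_to([.40,.2,.16],quat(.101,1))
p,d=bot.camera('top');cv2.imwrite('pics/y2.png',cv2.resize(p[140:250,270:390],None,fx=5,fy=5)[:,:,::-1])
print(blobs('top',p,'yellow',.028,(290,150,350,235)))
print(blobs('top',p,'red',.01,(180,220,235,290)))
E
```

```text
rel t14.2 [562.6 -23.6  16.2] F [ 0.3  0.6 -0.3] w0.0878
[{'c': array([561.9, -23.1]), 's': array([ 59.5, 122. ]), 'yaw': -0.077, 'px': array([317.7, 195.2])}]
[{'c': array([362.4, 273.2]), 's': array([44.3, 60.4]), 'yaw': -1.456, 'px': array([207.8, 270.2])}]
```

View pics/y2.png

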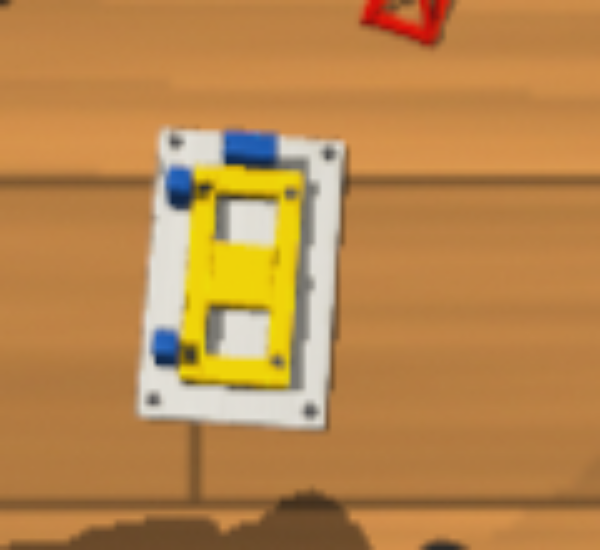

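Yellow (crop centre (240,275)) is flush with all three stops, with yaw -0.077 against the jig's -0.079. Next red, at the first measured pose; the present red reading is cut off by the arm.

```bash
python3 - <<'E'
from h import *
fetch(np.array([.3993,.2759]),.101,2)
release(.14)
bot.move_to([.50,.27,.16],quat(.484,1))
p,d=bot.camera('top');cv2.imwrite('pics/r2.png',cv2.resize(p[140:280,190:390],None,fx=4,fy=4)[:,:,::-1])
print(blobs('top',p,'red',.038,(290,172,350,235)))
print(blobs('top',p,'white',.01,(190,160,240,225)))
E
```

```text
False
down t17.3 [400.2 276.    4.4] F [ 0.1 -0.6 -0.1] w0.0878
grip t17.8 [399.5 276.1   3.4] F [ 0.2 -0.2  1.9] w0.0596
lift t18.5 [398.9 275.7 118.4] F [ 0.4  0.4 -1.2] w0.0597
over t20.7 [554.3 -28.8  34. ] F [ 0.5 -0.3 -0.5] w0.0594
push True t21.1 [561.3 -29.5  32.3] F [ 0.1  0.2 -0.6] w0.0595
push True t21.4 [561.3 -23.4  31.9] F [-0.2 -1.4  0.5] w0.0597
push True t21.6 [562.2 -23.6  31.1] F [-1.1  0.6  3.9] w0.0595
False
set t21.9 [562.3 -23.5  31.1] F [-4.8 -1.   9. ] w0.0597
rel t22.5 [562.1 -23.5  29.3] F [ 0.5 -0.   0.1] w0.0879
[{'c': array([563.2, -22.9]), 's': array([ 59.1, 119.5]), 'yaw': -0.077, 'px': array([318.1, 193.4])}]
[{'c': array([527.3, 323.9]), 's': array([24.4, 80.9]), 'yaw': 0.453, 'px': array([193.4, 209.2])}, {'c': array([576.2, 262.4]), 's': array([ 59.8, 120.9]), 'yaw': 0.484, 'px': array([221.6, 194.8])}]
```

View pics/r2.png

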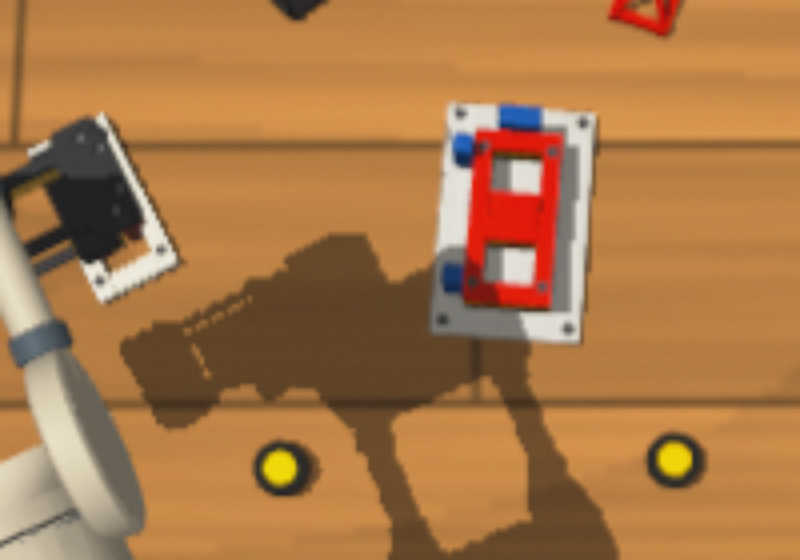

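Red (crop centre (515,215)) is squared on the pile, yaw -0.077. White is still where first seen, (576,262). Now white.

```bash
python3 - <<'E'
from h import *
fetch(np.array([.5762,.2625]),.484,3)
release(.14)
bot.move_to([.42,.20,.20],QJ)
p,d=bot.camera('top');s,_=bot.camera('side')
cv2.imwrite('pics/w2.png',np.hstack([cv2.resize(p[145:235,270:360],(400,400),interpolation=2),cv2.resize(s[150:230,290:370],(400,400),interpolation=2)])[:,:,::-1])
E
```

```text
False
down t25.6 [576.9 263.    4.8] F [-0.7  0.1  0.1] w0.0873
grip t26.1 [576.5 262.5   3.5] F [0.1 0.1 1.3] w0.0598
lift t26.9 [575.8 262.3 118.2] F [-0.4 -0.8 -1.4] w0.0595
over t28.7 [552.4 -28.   41. ] F [0.3 0.1 3.3] w0.0598
push True t29.1 [562.7 -28.8  41. ] F [-1.   0.2  1.9] w0.0596
push True t29.4 [562.8 -23.7  41.1] F [ 0.2 -1.8  1.6] w0.0596
push True t29.6 [563.3 -23.7  41. ] F [-2.6 -0.1  3.6] w0.0598
False
set t29.9 [563.4 -23.7  40.9] F [-5.2 -1.1  8.9] w0.0598
rel t30.5 [563.3 -23.7  39.3] F [ 0.7 -1.1 -0.1] w0.0880
```

View pics/w2.png

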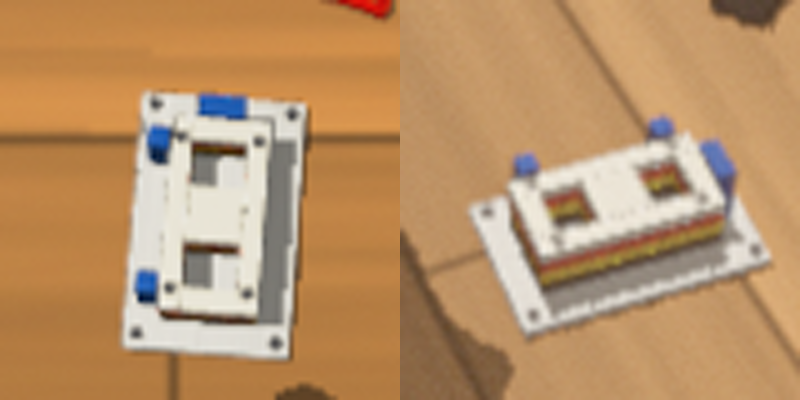

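The pile is in order (white, red and yellow visible, black in shadow) and looks square. I finish with light closed-finger pushes over the pile's full height, first on the -x end, then on the -y side.

```bash
python3 - <<'E'
from h import *
bot.command_gripper(0.0); st('closed')
J=np.array([.5625,-.0232])
for d,off,alt in((EX,.09,'x'),(EY,.065,'y')):
    a=J-d*off
    bot.move_to(P(a,.12),QJ)
    print(bot.line_to(P(a,.0115),vel=.15,guard=10)); st('down '+alt)
    e=np.array(bot.current_ee_pos())
    print(bot.line_to(P(a+d*.040,.0115),vel=.04,guard=12)); e=st('pushed')
    print('rel jig mm',(e[:2]-J)@EX*1000,(e[:2]-J)@EY*1000)
    b=e[:2]-d*.015
    bot.line_to(P(b,.0115),vel=.08)
    bot.line_to(P(b,.13),vel=.25)
bot.move_to([.40,.18,.22],QJ); bot.dwell(.3); st('away')
p,dd=bot.camera('top');s,_=bot.camera('side')
cv2.imwrite('pics/f.png',np.hstack([cv2.resize(p[145:235,270:360],(400,400),interpolation=2),cv2.resize(s[150:230,290:370],(400,400),interpolation=2)])[:,:,::-1])
cv2.imwrite('pics/ftop.png',p[:,:,::-1])
h=cv2.cvtColor(p,cv2.COLOR_RGB2HSV)
T=bot.get_calibration('top');v,u=np.mgrid[160:230,295:345];D=dd[160:230,295:345]
uv=np.c_[u.ravel(),v.ravel()].astype(float);n=cv2.undistortPoints(uv.reshape(-1,1,2),T['K'],T['distortion']).reshape(-1,2)
X=np.c_[n,np.ones(len(n))]*D.ravel()[:,None];W=(X@T['extrinsics'][:3,:3].T+T['extrinsics'][:3,3])*1000
m=(W[:,2]>42)&(W[:,2]<52)
t=m.reshape(D.shape).astype(np.uint8)
c=max(cv2.findContours(t,0,cv2.CHAIN_APPROX_NONE)[0],key=cv2.contourArea).reshape(-1,2)+[295,160]
r=cv2.minAreaRect((ray('top',c,.048)*1000).astype(np.float32));print('white top',r)
Z=W[m];A=np.c_[Z[:,:2]-Z[:,:2].mean(0),np.ones(len(Z))];print('plane',np.linalg.lstsq(A,Z[:,2],rcond=None)[0],len(Z))
E
```

```text
closed t33.6 [420. 200. 200.] F [-0.9  0.2 -1. ] w0.0005
False
down x t35.4 [473.5 -15.8  12.6] F [0.6 0.  0.2] w0.0008
True
pushed t36.0 [492.8 -17.7  11.1] F [-0.   0.2 -0.5] w0.0005
rel jig mm -69.94284979417206 -0.05741281261284987
False
down y t38.4 [558.  -87.9  12.8] F [ 1.1 -0.8  1. ] w0.0005
True
pushed t39.0 [559.3 -64.4  11.5] F [-0.2 -4.   2.5] w0.0005
rel jig mm 0.030172228954024206 -41.31685629418186
away t41.5 [400.3 179.5 219.6] F [ 0.3  0.6 -0.6] w0.0006
white top ((567.129150390625, -20.7467041015625), (70.38435363769531, 129.5672607421875), 89.57032775878906)
plane [-8.61633477e-04 -1.10208318e-04  4.82887731e+01] 695
```

View pics/f.png

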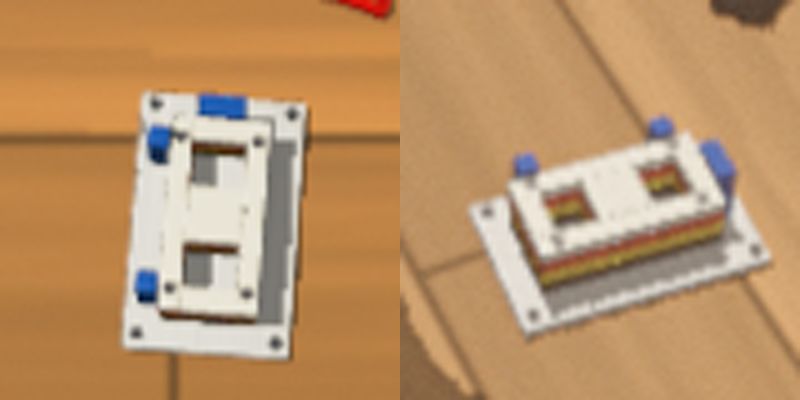

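View pics/ftop.png

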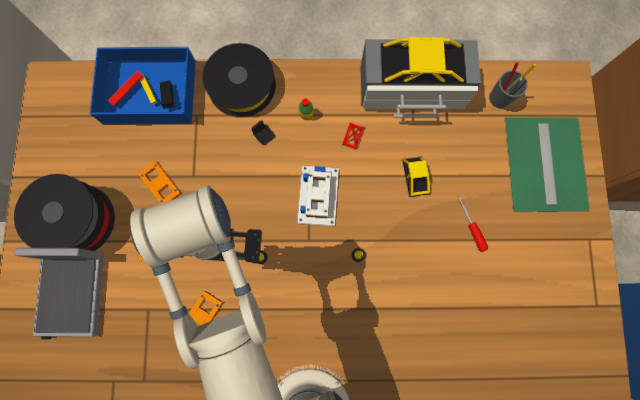

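The side crop shows white/red/yellow edges flush. The depth plane gives the top at 48.3 mm and level, but the outline fit took in stop pixels. I'll measure the open edges and the stop gap in one more picture before handing in.

```bash
python3 - <<'E'
from h import *
p,dd=bot.camera('top')
T=bot.get_calibration('top');v,u=np.mgrid[160:230,295:345];D=dd[160:230,295:345]
uv=np.c_[u.ravel(),v.ravel()].astype(float);n=cv2.undistortPoints(uv.reshape(-1,1,2),T['K'],T['distortion']).reshape(-1,2)
X=np.c_[n,np.ones(len(n))]*D.ravel()[:,None];W=X@T['extrinsics'][:3,:3].T+T['extrinsics'][:3,3]
m=(W[:,2]>.043)&(W[:,2]<.0525)
J=np.array([.5625,-.0232])
q=(ray('top',uv,.048)-J)*1000;a=q@EX;b=q@EY
A=a.reshape(D.shape);B=b.reshape(D.shape);M=m.reshape(D.shape)
# per-row right edge (-y), per-column bottom edge (-x), left edge between stops
R=[];L=[]
for i in range(D.shape[0]):
    s=M[i]&(abs(B[i])<40)
    if s.any() and abs(A[i][s].mean())<50: R.append((A[i][s].mean(),B[i][s].min()-1.3))
    if s.any() and abs(A[i][s].mean())<28: L.append(B[i][s].max()+1.3)
Bt=[];
for j in range(D.shape[1]):
    s=M[:,j]&(abs(A[:,j])<75)
    if s.any() and abs(B[:,j][s].mean())<24: Bt.append((B[:,j][s].mean(),A[:,j][s].min()-1.3,A[:,j][s].max()+1.3))
R=np.array(R);Bt=np.array(Bt)
print('-y edge',np.polyfit(R[:,0],R[:,1],1),'+y edge',np.mean(L),'-x edge',np.polyfit(Bt[:,0],Bt[:,1],1), '+x edge near sides',Bt[:,2].round(1))
E
```

```text
-y edge [-6.21427534e-03 -2.98685685e+01] +y edge 29.83320028939149 -x edge [ 2.01107552e-02 -5.93091327e+01] +x edge near sides [60.2 60.4 60.6 60.8 61.  61.2 72.6 61.6 75.9 73.3 73.5 70.9 62.7 68.5
 74.3 63.3 66.3 60.9]
```

White sits at (about +0.5, 0) mm in the jig frame, turned -0.006 rad, which is within tolerance. Handing in.

```bash
python3 - <<'E'
from workcell import bot
print(bot.hand_in(), bot.current_t())
E
```

```text
the job is handed in; nothing more can be done
the job is handed in; nothing more can be done
```

I stacked the plates black, yellow, red and white in the jig and handed the job in at about 42 s of the 72 s allowed. I squared black against the stops first. Each of the others was gripped across its middle and pushed against all three stops. At the end I pushed the whole pile lightly with closed fingers, first on the -x end and then on the -y side.

- **White plate:** the long edges are at -29.9 and +29.8 mm, against ±30 expected. The -x edge is at -59.3 mm, turn is about 0.006 rad, and the top is level at 48.3 mm (nominal 48).
- **Yellow and red plates:** yaw was -0.077 against the jig's -0.079 for both, measured before the next plate went on. Their edges looked flush in the last side view.
- **Black plate:** I only know its position from the contact stops, because the pile now hides it.
- **Bystanders:** those in view showed no visible movement in the last top view. I did not measure them, and the arm partly hid `wheel_a`.
- **Checks that failed or disagreed:**
  - The first outline fit of white took in stop pixels and was thrown out.
  - The +x edge reading mixed with the end stop.
  - The -x edge fit showed 0.02 rad of turn over a short edge, where the long edge showed 0.006.
  - In the final -y push, contact came about 2 mm further in than the nominal finger thickness predicts. I put that down to finger shape or arm give and did not follow it up.

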